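# Crank the amber specimen plate to the red mark

### The arm

A 7-joint arm with a two-finger parallel gripper is mounted at the origin on the work surface. World frame = base frame: x ahead of the robot, y to its left, z up, the work surface at z = 0. Lengths are in m, angles in rad, forces in N, time in s.
With the tool pointing down it reaches from about 0.4 to 0.85 m from the base axis. Payload 10.4 kg.
Tool frame: the origin (TCP) lies at the very end of the fingers, on their centre line; the grasp point (between the pads) lies 19 mm behind it; z points along the fingers, y is the direction in which the jaws open and shut (so a half turn about z gives the same grasp; the last joint's range is limited). The gripper opens to 85 mm and grips with 20 to 120 N. Pads are 22 mm wide; open, the fingers measure 114 mm over their backs; the gripper's body (76 mm by 85 mm) begins 54 mm behind the grasp point. The pads swing forward as they close: fully open they stand 13 mm farther back than shut.
Start: joints at [-1.223, 0.332, -0.065, 1.46, 0.022, 1.35, -0.088], TCP at [0.226, 0.583, 0.231] pointing down, gripper open.
Joint ranges: [-2.6, 2.6], [-0.5, 2.12], [-1.47, 1.34], [0.16, 2.42], [-1.27, 4.41], [0.06, 2.06], [-2.6, 2.6]. Speed limits (rad/s): [2.22, 2.22, 2.79, 2.79, 3.14, 3.14, 3.14].

### API

Orientations are given as a unit quaternion [w, x, y, z].
In Python, from cell import ctrl, get_image, get_calibration gives the robot as it stands.
- The arm moves only by the tool carry_out, never from a script. Its arguments are lists of equal length, an entry for each row: "gripper": the opening, from -1 (shut) to 1 (fully open); "xyz": the shift along the tool's x, y, z in mm, a list of three; "delta_rot": the turn, a rotation vector about the tool's x, y, z in rad, a list of three. In form: {"gripper": [gripper, ...], "xyz": [[dx, dy, dz], ...], "delta_rot": [[ax, ay, az], ...]}. A call has exactly 10 rows; each row is the pose to reach, as a shift and turn from the pose commanded when the call began, along the tool's axes at that moment; what a row does not reach only later rows make up. A row lasts 1/10 s, in which the tool goes at most 50 mm and 8.59 degrees, less where a joint would pass 70% of its speed; a pose out of reach is approached as far as the arm can. A call with a gripper value outside its range is refused whole. The fingers move at their own pace and stop on an object; the grip force is fixed at half the most. Time passes only in rows, so rows that repeat a pose let the fingers close, or fill a call up. It gives the time, the measured TCP pose, the force and the opening at its end, in the units of the state.
- ctrl.observe(): the state, without advancing time (a new reading comes with each control period).
- get_image(name): name is "scene" or "top" or "wrist"; returns (picture, depth): 480x640x3 uint8, red, green, blue; 480x640 float32, m along the optical axis (not along the pixel's ray), 0 where there is no reading.
- get_calibration(name): a dict with "vfov" (degrees; the focal length in pixels is half the picture's height over the tangent of half this angle, whatever the lens; pixels are square), "cx", "cy" (the principal point, pixels), "R" (3x3) and "t" (3): a world point X has camera coordinates R X + t. Camera axes: x right, y down, z forward; pixel columns grow to the right and rows downward; lengths in m; the calibration is good to about 2 mm. A picture is of the moment at which its call begins: read the wrist's pose just before it. get_calibration takes no time and is no camera call; for the wrist camera it gives the pose at the moment of the call.
- ctrl.sign_off(): hands the job in, once; it reports no verdict.
The state is a dict: "time_s": time; "q": joint angles; "dq": joint speeds; "tau": joint torques, N m; "ee_pos": TCP position; "tcp_rot": TCP orientation; "ft_force": force on the tool from outside, world axes, zero at the start; "torque": the same for the moment, N m; "gripper_width": opening from 0.0 (shut) to 1.0 (fully open).
Only numpy, scipy, OpenCV 4.12 (cv2) and the standard library are available. Lean on these libraries where they do the work, as an engineer would, in place of code of your own. Each camera call takes 0.05 s, during which the arm holds its last target.

### The job

Two hand-cranked inspection slides stand on the lab bench. Take the knob on the handwheel of the slide that carries the amber specimen plate and crank it clockwise until the carriage's pointer stands at the red mark on the scale, then let go. Leave the slide with the white plate as it is.

Things in the scene. Friction and masses are not known exactly. Their poses are not given: they have to be found in the camera images.
- amber_slide: Slide with the amber plate, fixed: aluminium bed 410 x 120 mm; at one end a grey housing with a level black handwheel, 124 mm across, its top 90 mm above the bench. Origin on the bench below the wheel's axis; z up, x along the bed away from wheel and robot. All but wheel and knob is under 75 mm high. White scales along both edges have a 6 mm red mark at x = 220 mm. The white slide is alike.
- amber_knob (a point): Centre of the upright round red knob on the amber slide's handwheel: 22 mm in diameter, 46 mm tall, this point half-way up, 116 mm above the bench, 48 mm from the wheel's axis. The knob spins freely on its pin, so a gripper can lead it round without turning. It takes about 3 N. A full turn moves the carriage 80 mm; clockwise from above moves it along the slide's +x. It stays where it is left.
- amber_pointer (a point): Centre of the amber plate's carriage (66 mm long, 37 mm above the bench, on the bed's centre line). Black pointers reach out from it over both scales beside this point, so its x in the slide's frame is the scale reading. It starts 45 to 95 mm short of the red mark, on the handwheel's side; the end stop lies 65 mm beyond the mark. Axes as the slide's.
- white_knob (a point): Centre of the same red knob on the handwheel of the other slide, whose plate is white: to be left alone.

How it is judged:
By the outcome, as a careful person would: the job done as asked, in the order asked, and still so for the second after the job is handed in, with the robot touching nothing.
It also fails if it takes over 40 s, if anything falls off the work surface, if the arm or the gripper's body presses on something with over 40 N, if the wrist force passes 120 N, or if a joint passes its speed limit or range.

## Working session

There is one attempt and no reset: what is moved stays moved. The work goes in short steps, Python scripts to look and compute and a tool call to move; the robot and the scene stay as the last step left them, time stands still between calls to the robot, and variables do not carry over. Pictures are saved under pics/ and viewed, and the job is handed in when it is done.

Besides the shell and the picture viewer there is one more tool, called after "Call:" as name(argument=value, ...), one argument or row to a line, values as JSON. carry_out: Moves the arm, as the interface text tells. Its arguments: {"type":"object","properties":{"gripper":{"type":"array"},"xyz":{"type":"array"},"delta_rot":{"type":"array"}},"required":["gripper","xyz","delta_rot"]}

```bash
mkdir -p pics; ls; python3 - <<'E'
from cell import ctrl,get_image,get_calibration
import cv2,numpy as np
s=ctrl.observe();print({k:np.round(v,3).tolist() for k,v in s.items()})
for n in ["scene","top"]:
    p,d=get_image(n);cv2.imwrite(f"pics/{n}0.png",p[:,:,::-1]);np.save(f"{n}0.npy",d);print(n,get_calibration(n))
E
```

```text
pics
{'time_s': 0.0, 'q': [-1.223, 0.333, -0.065, 1.461, 0.022, 1.35, -0.089], 'dq': [-0.0, -0.001, 0.001, -0.001, -0.0, 0.001, -0.001], 'tau': [-0.001, -62.545, 0.049, -39.16, 0.016, 0.01, -0.0], 'ee_pos': [0.226, 0.582, 0.231], 'tcp_rot': [-0.0, 0.184, 0.983, -0.001], 'ft_force': [-0.12, -1.062, 0.206], 'torque': [0.04, 0.015, 0.002], 'gripper_width': 1.004}
scene {'vfov': 57.59089319537057, 'cx': 317.9482273779597, 'cy': 240.85186888472518, 'R': array([[-0.61523436,  0.78797607,  0.02409136],
       [ 0.42695764,  0.35873742, -0.83006906],
       [-0.66271703, -0.50040101, -0.55713999]]), 't': array([ 0.33389692, -0.14537856,  1.27821007])}
top {'vfov': 48.40527445844774, 'cx': 312.13664090799625, 'cy': 238.1066047161876, 'R': array([[-1.66246623e-01, -9.86083902e-01,  7.73253206e-04],
       [-9.64557600e-01,  1.62454388e-01, -2.07935586e-01],
       [ 2.04916316e-01, -3.53144361e-02, -9.78142216e-01]]), 't': array([0.08596081, 0.60002935, 1.02841702])}
```

View pics/scene0.png

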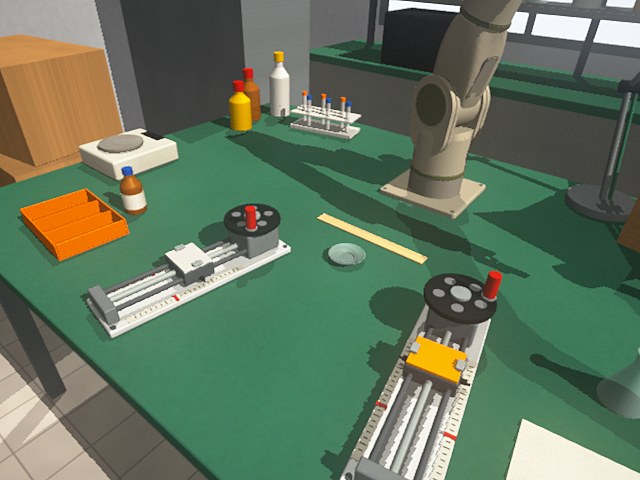

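View pics/top0.png

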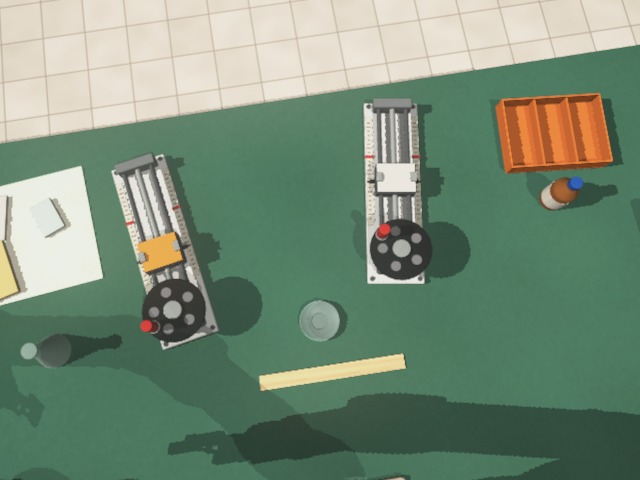

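The amber slide is on the left in the top view: wheel at about (174,310), knob at (148,327), plate at (160,253). The white slide is on the right. Next I'll measure these.

```bash
cat > h.py <<'E'
import cv2,numpy as np
from cell import ctrl,get_image,get_calibration
def ray(cal,uv,z):
    f=240/np.tan(np.radians(cal['vfov']/2));u,v=uv
    d=cal['R'].T@np.array([(u-cal['cx'])/f,(v-cal['cy'])/f,1]);o=-cal['R'].T@cal['t']
    return o+d*(z-o[2])/d[2]
def proj(cal,X):
    f=240/np.tan(np.radians(cal['vfov']/2));c=cal['R']@np.asarray(X)+cal['t']
    return np.array([cal['cx']+f*c[0]/c[2],cal['cy']+f*c[1]/c[2]])
def blobs(m,amin=8):
    n,l,s,c=cv2.connectedComponentsWithStats(m.astype(np.uint8))
    return [(s[i,4],np.round(c[i],1),s[i,:4]) for i in range(1,n) if s[i,4]>=amin]
def masks(p):
    h=cv2.cvtColor(p,cv2.COLOR_RGB2HSV);H,S,V=[h[:,:,i].astype(int) for i in range(3)]
    return dict(red=((H<6)|(H>174))&(S>150)&(V>90), amber=(H>14)&(H<25)&(S>170)&(V>140), black=(V<50)&(S<90))
E
python3 - <<'E'
from h import *
for n in ["top","scene"]:
    p=cv2.imread(f"pics/{n}0.png")[:,:,::-1].copy();m=masks(p);cal=get_calibration(n)
    for k,z in (("red",.02),("amber",.045),("black",.09)):
        for a,c,b in blobs(m[k],8 if k!="black" else 300): print(n,k,a,c,b,np.round(ray(cal,c,z),4)[:2], np.round(ray(cal,c,.139),4)[:2] if k=="red" else "")
p=cv2.imread("pics/top0.png")[145:355,100:240]
cv2.imwrite("pics/top0z.png",cv2.resize(p,None,fx=2.8,fy=2.8,interpolation=cv2.INTER_CUBIC))
p=cv2.imread("pics/scene0.png")[260:480,330:520]
cv2.imwrite("pics/scene0z.png",cv2.resize(p,None,fx=2.7,fy=2.7,interpolation=cv2.INTER_CUBIC))
E
```

```text
top red 9 [416.6 156.2] [413 156   7   2] [ 0.7584 -0.2736] [ 0.7181 -0.2417]
top red 8 [176.2 207. ] [173 206   7   3] [0.7311 0.2607] [0.6937 0.2353]
top red 8 [129.2 222.8] [127 222   6   3] [0.713  0.3638] [0.6776 0.3273]
top red 126 [383.2 230. ] [377 224  13  14] [ 0.6072 -0.1689] [ 0.5831 -0.1483]
top red 106 [146.2 325.4] [141 320  11  12] [0.4908 0.3502] [0.4792 0.3152]
scene red 92 [247.8  72.5] [243  68  10  11] [-0.5888 -1.3608] [-0.229  -0.9828]
scene red 110 [238.3  85.3] [233  80  11  12] [-0.3746 -1.2075] [-0.0601 -0.8619]
scene red 222 [250.4 216.9] [245 205  12  24] [ 0.4685 -0.2732] [ 0.6049 -0.125 ]
scene red 282 [493.4 284.2] [485 271  17  28] [0.3386 0.2961] [0.5025 0.3241]
scene red 17 [175.6 297.4] [173 295   6   6] [ 0.7737 -0.1669] [ 0.8457 -0.0411]
scene red 36 [380.9 404.5] [376 401  11   8] [0.7293 0.2643] [0.8107 0.299 ]
scene red 44 [449.5 435.4] [444 432  13   8] [0.7116 0.3655] [0.7967 0.3788]
scene amber 75 [278.9  56.2] [274  52  10  10] [-0.9233 -1.4394] 
scene amber 589 [241.7 112.5] [229  92  23  39] [-0.0405 -0.8327] 
scene amber 26 [255.4 113.9] [253 111   6   7] [-0.0638 -0.7815] 
scene amber 104 [130.8 182.1] [123 176  17  13] [ 0.5753 -0.6185] 
scene amber 17 [ 80.3 190.4] [ 76 189   9   4] [ 0.6864 -0.6732] 
scene amber 46 [ 57.2 197.5] [ 44 193  27  10] [ 0.7428 -0.6794] 
scene amber 38 [ 31.5 205.6] [ 21 202  22   8] [ 0.8022 -0.6848] 
scene amber 35 [ 81.3 205.3] [ 71 202  24   9] [ 0.7246 -0.5962] 
scene amber 488 [ 89.  227.8] [ 22 211 105  36] [ 0.7659 -0.4845] 
scene amber 9 [ 56.6 213.4] [ 54 212   7   4] [ 0.7815 -0.6024] 
scene amber 9 [104.6 222.2] [103 220   4   5] [ 0.7307 -0.4805] 
scene amber 1506 [436.4 359.2] [406 336  60  48] [0.619  0.2972] 
scene black 3445 [413.4  38.2] [380   8  78  65] [-1.833  -1.0361]
```

View pics/top0z.png

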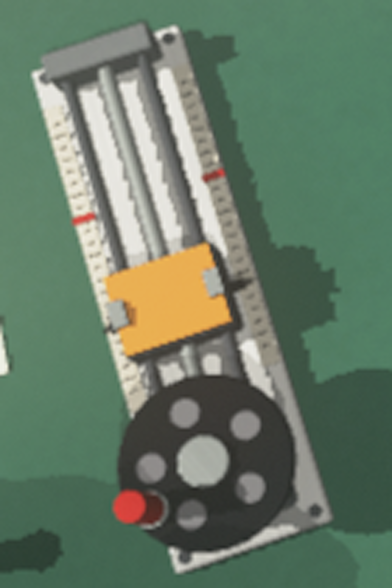

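View pics/scene0z.png

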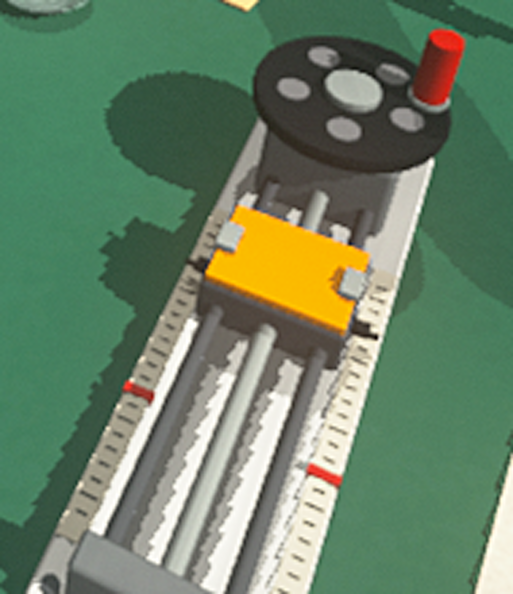

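```bash
python3 - <<'E'
from h import *
ct,cs=get_calibration("top"),get_calibration("scene")
def tri(a,b):
    A=[];y=[]
    for c,uv in((ct,a),(cs,b)):
        f=240/np.tan(np.radians(c['vfov']/2));
        for i,q in((0,(uv[0]-c['cx'])/f),(1,(uv[1]-c['cy'])/f)):
            A.append(c['R'][i]-q*c['R'][2]);y.append(q*c['t'][2]-c['t'][i])
    return np.linalg.lstsq(np.array(A),np.array(y),rcond=None)[0]
T=lambda x,y:(x/2.8+99.7,y/2.8+144.7); S=lambda x,y:(x/2.7+329.7,y/2.7+259.7)
print("markR",tri((176.2,207),(380.9,404.5)),"markL",tri((129.2,222.8),(449.5,435.4)))
print("hub",tri(T(203,461),S(354,90)),"ray .095",ray(ct,T(203,461),.095),ray(cs,S(354,90),.095))
print("ptrR",tri(T(240,284),S(203,265)),"ptrL",tri(T(110,328),S(368,332)))
print("knobtop",tri(T(129,507),S(446,38)), "ray", ray(ct,T(129,507),.139),ray(cs,S(446,38),.139))
p=cv2.imread("pics/scene0.png")[:,:,::-1].copy()
print("knob mid",ray(cs,(493.4,284.2),.116))
ex=np.array([.985,.172]);ex/=np.linalg.norm(ex);ey=np.array([-ex[1],ex[0]])
mid=(tri((176.2,207),(380.9,404.5))+tri((129.2,222.8),(449.5,435.4)))[:2]/2
o=mid-.22*ex;print("origin",o)
# amber plate: depth-based points
for n,c in(("top",ct),("scene",cs)):
    p=cv2.imread(f"pics/{n}0.png")[:,:,::-1].copy();d=np.load(n+"0.npy")
    h=cv2.cvtColor(p,cv2.COLOR_RGB2HSV)
    m=(h[:,:,0]>12)&(h[:,:,0]<26)&(h[:,:,1]>140)&(h[:,:,2]>120)
    b=max(blobs(m),key=lambda b:b[0]) if n=="scene" else [b for b in blobs(m,50) if 140<b[1][0]<180 and 230<b[1][1]<275][0]
    x,y,w,hh=b[2];v,u=np.nonzero(m[y:y+hh,x:x+w]);u+=x;v+=y
    f=240/np.tan(np.radians(c['vfov']/2));z=d[v,u]
    X=(np.c_[(u-c['cx'])/f*z,(v-c['cy'])/f*z,z]-c['t'])@c['R']
    zz=np.median(X[:,2]);L=np.array([ray(c,(a,q),zz)[:2] for a,q in zip(u,v)])-o
    r=cv2.minAreaRect((np.array([ray(c,(a,q),zz)[:2] for a,q in zip(u,v)])*1000).astype(np.float32))
    print(n,"plate z",zz,"rect",r,"slide x range",np.percentile(L@ex,[0,1,50,99,100]), ((np.array(r[0])/1000-o)@ex,(np.array(r[0])/1000-o)@ey))
E
```

```text
markR [0.73022845 0.26251022 0.01979162] markL [0.71248589 0.36466251 0.02035282]
hub [0.50485156 0.27707382 0.09615485] ray .095 [0.50563533 0.2755814  0.095     ] [0.50223565 0.27824075 0.095     ]
ptrR [0.63861474 0.25077194 0.03222929] ptrL [0.62205417 0.34910892 0.03229277]
knobtop [0.47807472 0.31626793 0.14165408] ray [0.47863916 0.31603776 0.139     ] [0.4735354  0.31642842 0.139     ]
knob mid [0.4707816  0.31871743 0.116     ]
origin [0.50463647 0.27574275]
top plate z 0.0585059149079295 rect ((631.6848754882812, 296.83807373046875), (62.20491027832031, 79.5716781616211), 9.414188385009766) slide x range [0.09738528 0.09795284 0.12721272 0.15874127 0.15986703] (np.float64(0.12878336958098702), np.float64(-0.0010735335928686272))
scene plate z 0.11932965683728362 rect ((250.89154052734375, -1606.7711181640625), (2146.750732421875, 447.11102294921875), 68.9003677368164) slide x range [-1.02564785 -0.9876598  -0.32929938  0.11553932  0.14440986] (np.float64(-0.573785944935042), np.float64(-1.8108049716014203))
```

```bash
cat >> h.py <<'E'
from scipy.spatial.transform import Rotation as Ro
def toolR():
    q=ctrl.observe()['tcp_rot'];return Ro.from_quat([q[1],q[2],q[3],q[0]]).as_matrix()
def totool(target):
    s=ctrl.observe();return 1000*toolR().T@(np.asarray(target)-s['ee_pos'])
E
python3 - <<'E'
from h import *
print(totool((.477,.3165,.215)));print(toolR().round(3))
c=get_calibration("top");d=np.load("top0.npy");print("flask",ray(c,(55,350),.03),ray(c,(29,351),.12), d[351,29],d[350,100])
E
```

```text
[-329.8849707  -156.80349372   15.84744683]
[[-0.932  0.362 -0.   ]
 [ 0.362  0.932 -0.001]
 [-0.    -0.001 -1.   ]]
flask [0.47152904 0.53359609 0.03      ] [0.47041522 0.53945652 0.12      ] 1.0030336 1.1061099
```

Call:
carry_out(
  gripper=[1, 1, 1, 1, 1, 1, 1, 1, 1, 1],
  xyz=[
    [-33, -16, 2],
    [-75, -36, 4],
    [-119, -57, 6],
    [-163, -78, 8],
    [-207, -98, 10],
    [-251, -119, 12],
    [-290, -138, 14],
    [-315, -150, 15],
    [-330, -157, 16],
    [-330, -157, 16],
  ],
  delta_rot=[
    [0, 0, 0],
    [0, 0, 0],
    [0, 0, 0],
    [0, 0, 0],
    [0, 0, 0],
    [0, 0, 0],
    [0, 0, 0],
    [0, 0, 0],
    [0, 0, 0],
    [0, 0, 0],
  ],
)

```text
time_s: 1.1
ee_pos: [0.4788, 0.3139, 0.2148]
tcp_rot: [0.0, 0.187, 0.982, -0.001]
ft_force: [0.6, -0.2, 0.8]
gripper_width: 1.0
```

```bash
python3 - <<'E'
from h import *
s=ctrl.observe();c=get_calibration("wrist");print(s['time_s'],s['ee_pos'],s['tcp_rot'],s['ft_force'])
p,d=get_image("wrist");cv2.imwrite("pics/w1.png",p[:,:,::-1])
m=masks(p)
for a,ce,b in blobs(m['red'],30): print(a,ce,b,ray(c,ce,.139)[:2],ray(c,ce,.116)[:2])
np.save("w1.npy",d);np.savez("w1c.npz",**c)
E
```

```text
1.1 [0.47880813 0.31391723 0.21484639] [ 1.30461920e-04  1.86559839e-01  9.82443368e-01 -6.62325663e-04] [ 0.56314236 -0.17028789  0.82047938]
1247 [327.8 246.5] [310 221  36  48] [0.47445754 0.31880383] [0.48100748 0.31653593]
50 [445.9 396.7] [440 393  12   8] [0.60547638 0.35537741] [0.62575389 0.35694153]
```

View pics/w1.png

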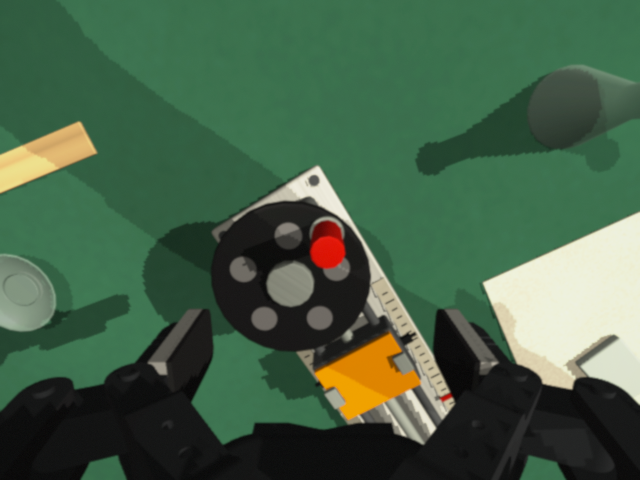

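```bash
python3 - <<'E'
from h import *
c=dict(np.load("w1c.npz"));c['vfov']=float(c['vfov'])
p=cv2.imread("pics/w1.png")
h=cv2.cvtColor(p,cv2.COLOR_BGR2HSV)
m=((h[:,:,0]<6)|(h[:,:,0]>174))&(h[:,:,1]>150)&(h[:,:,2]>190)
for b in blobs(m,30): print("top disc",b,ray(c,b[1],.139)[:2])
g=(h[:,:,2]<60); g[:, :200]=0;g[:,380:]=0;g[360:]=0;g[:195]=0
b=max(blobs(g),key=lambda b:b[0]);print(b)
n,l,s,_=cv2.connectedComponentsWithStats(g.astype(np.uint8));i=1+np.argmax(s[1:,4])
hull=cv2.convexHull(np.argwhere(l==i)[:,::-1].astype(np.int32));e=cv2.fitEllipse(hull);print(e)
for z in(.08,.085,.09):print(z,ray(c,e[0],z)[:2])
print("hub",ray(c,(291,284),.096))
E
```

```text
top disc (np.int32(811), array([327.7, 251.7]), array([312, 236,  32,  32], dtype=int32)) [0.47753217 0.31753895]
(np.int32(14882), array([286. , 280.6]), array([200, 199, 180, 161], dtype=int32))
((289.8838806152344, 276.97833251953125), (147.35328674316406, 201.5055694580078), 122.97325897216797)
0.08 [0.50374888 0.27585434]
0.085 [0.50210077 0.27701396]
0.09 [0.50045266 0.27817358]
hub [0.50398358 0.27814262 0.096     ]
```

```bash
python3 - <<'E'
from h import *
print(totool((.4775,.317,.102)));print(toolR().round(3))
E
```

```text
[  0.29852823   1.17743256 112.92184989]
[[-0.931  0.364 -0.001]
 [ 0.364  0.931 -0.001]
 [ 0.    -0.001 -1.   ]]
```

Call:
carry_out(
  gripper=[1, 1, 1, 1, 1, 1, 1, 1, 1, 1],
  xyz=[
    [0, 0, 15],
    [0, 1, 35],
    [0, 1, 55],
    [0, 1, 75],
    [0, 1, 92],
    [0, 1, 105],
    [0, 1, 113],
    [0, 1, 113],
    [0, 1, 113],
    [0, 1, 113],
  ],
  delta_rot=[
    [0, 0, 0],
    [0, 0, 0],
    [0, 0, 0],
    [0, 0, 0],
    [0, 0, 0],
    [0, 0, 0],
    [0, 0, 0],
    [0, 0, 0],
    [0, 0, 0],
    [0, 0, 0],
  ],
)

```text
time_s: 2.15
ee_pos: [0.4779, 0.318, 0.1032]
tcp_rot: [0.0, 0.184, 0.983, 0.001]
ft_force: [-0.7, 0.0, 0.3]
gripper_width: 1.001
```

Call:
carry_out(
  gripper=[-0.2, -0.4, -0.6, -0.8, -0.8, -0.8, -0.8, -0.8, -0.8, -0.8],
  xyz=[
    [0, 0, 0],
    [0, 0, 0],
    [0, 0, 0],
    [0, 0, 0],
    [0, 0, 0],
    [0, 0, 0],
    [0, 0, 0],
    [0, 0, 0],
    [0, 0, 0],
    [0, 0, 0],
  ],
  delta_rot=[
    [0, 0, 0],
    [0, 0, 0],
    [0, 0, 0],
    [0, 0, 0],
    [0, 0, 0],
    [0, 0, 0],
    [0, 0, 0],
    [0, 0, 0],
    [0, 0, 0],
    [0, 0, 0],
  ],
)

```text
time_s: 3.15
ee_pos: [0.4777, 0.3175, 0.1026]
tcp_rot: [0.0, 0.184, 0.983, 0.0]
ft_force: [-1.3, -1.8, 4.9]
gripper_width: 0.239
```

```bash
python3 - <<'E'
from h import *
s=ctrl.observe();print(s)
p,d=get_image("wrist");cv2.imwrite("pics/w2.png",p[:,:,::-1])
C=np.array([.5045,.277]);R=toolR();
p0=np.array([.4775,.317]);r=.048
a0=np.arctan2(*(p0-C)[::-1])
for k in range(0,31):
    a=a0-np.radians(12*k);w=np.r_[C+r*np.array([np.cos(a),np.sin(a)])-p0,0]
    print(12*k,(R.T@w*1000).round(0)[:2])
E
```

```text
{'time_s': 3.15, 'q': array([-0.7822825 ,  0.32412518,  0.13767555,  1.75903004, -0.0499729 ,
        1.06153706,  0.57253482]), 'dq': array([-0.00078887,  0.00081558, -0.00062456, -0.00034072,  0.00233036,
       -0.00193457,  0.00154301]), 'tau': array([-8.33086409e-01, -5.42816091e+01,  1.64312426e+00, -3.39344895e+01,
       -3.80113553e-01, -6.91315904e-01,  1.06899475e-03]), 'ee_pos': array([0.47769009, 0.3174823 , 0.1025775 ]), 'tcp_rot': array([1.32857902e-04, 1.84406140e-01, 9.82850117e-01, 7.63711995e-05]), 'ft_force': array([-1.27592694, -1.84677332,  4.86500726]), 'torque': array([-0.49094186,  0.21260663,  0.01783853]), 'gripper_width': 0.23871875981244112}
0 [-0. -0.]
12 [-7.  7.]
24 [-15.  14.]
36 [-24.  18.]
48 [-34.  20.]
60 [-44.  20.]
72 [-53.  18.]
84 [-63.  15.]
96 [-71.   9.]
108 [-78.   2.]
120 [-83.  -7.]
132 [-86. -16.]
144 [-88. -26.]
156 [-87. -36.]
168 [-84. -46.]
180 [-79. -55.]
192 [-73. -62.]
204 [-65. -69.]
216 [-56. -73.]
228 [-46. -75.]
240 [-36. -75.]
252 [-26. -73.]
264 [-17. -70.]
276 [ -8. -64.]
288 [ -1. -57.]
300 [  4. -48.]
312 [  7. -39.]
324 [  8. -29.]
336 [  7. -19.]
348 [ 5. -9.]
360 [-0. -0.]
```

View pics/w2.png

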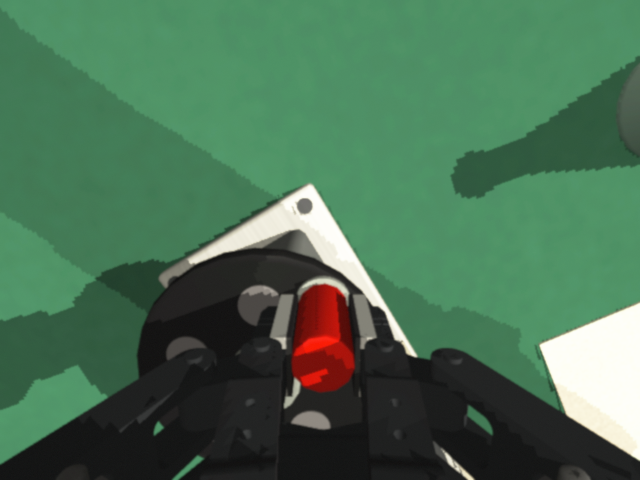

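Both pads hold the knob (at about (322,335) in the wrist view). I'll crank about 96° first and check the force.

Call:
carry_out(
  gripper=[-0.8, -0.8, -0.8, -0.8, -0.8, -0.8, -0.8, -0.8, -0.8, -0.8],
  xyz=[
    [-4, 4, 0],
    [-11, 10, 0],
    [-19, 16, 0],
    [-29, 19, 0],
    [-39, 20, 0],
    [-49, 19, 0],
    [-58, 17, 0],
    [-67, 12, 0],
    [-71, 9, 0],
    [-71, 9, 0],
  ],
  delta_rot=[
    [0, 0, 0],
    [0, 0, 0],
    [0, 0, 0],
    [0, 0, 0],
    [0, 0, 0],
    [0, 0, 0],
    [0, 0, 0],
    [0, 0, 0],
    [0, 0, 0],
    [0, 0, 0],
  ],
)

```text
time_s: 4.2
ee_pos: [0.5464, 0.2993, 0.1025]
tcp_rot: [-0.001, 0.185, 0.983, -0.001]
ft_force: [-6.0, -5.5, 9.7]
gripper_width: 0.239
```

```bash
python3 - <<'E'
from h import *
s=ctrl.observe();print(s['ee_pos'],s['ft_force'],s['gripper_width'])
R=toolR();C=np.array([.5045,.277]);print("tool-frame F",R.T@s['ft_force']);d=s['ee_pos'][:2]-C;print(np.hypot(*d),np.degrees(np.arctan2(d[1],d[0])))
p,d=get_image("top");cv2.imwrite("pics/top2.png",cv2.resize(p[145:375,80:260,::-1],None,fx=2.6,fy=2.6,interpolation=cv2.INTER_CUBIC))
E
```

```text
[0.54639785 0.2993027  0.10250127] [-6.02811919 -5.53225525  9.68163276] 0.238992930017044
tool-frame F [ 3.62332589 -7.35768769 -9.66509303]
0.0474640923874741 28.02688098546871
```

View pics/top2.png

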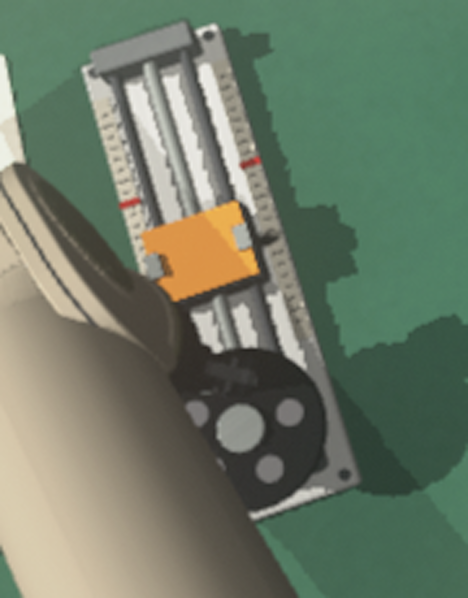

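Call:
carry_out(
  gripper=[-0.8, -0.8, -0.8, -0.8, -0.8, -0.8, -0.8, -0.8, -0.8, -0.8],
  xyz=[
    [-4, -3, 0],
    [-10, -11, 0],
    [-14, -20, 0],
    [-16, -30, 0],
    [-17, -40, 0],
    [-15, -50, 0],
    [-11, -59, 0],
    [-5, -68, 0],
    [2, -75, 0],
    [6, -78, 0],
  ],
  delta_rot=[
    [0, 0, 0],
    [0, 0, 0],
    [0, 0, 0],
    [0, 0, 0],
    [0, 0, 0],
    [0, 0, 0],
    [0, 0, 0],
    [0, 0, 0],
    [0, 0, 0],
    [0, 0, 0],
  ],
)

```text
time_s: 5.25
ee_pos: [0.5124, 0.2297, 0.1026]
tcp_rot: [0.0, 0.184, 0.983, 0.001]
ft_force: [1.5, 5.6, 2.8]
gripper_width: 0.239
```

```bash
python3 - <<'E'
from h import *
s=ctrl.observe();print(s['ee_pos'],s['ft_force'],s['gripper_width'])
R=toolR();C=np.array([.5045,.277]);print("tool-frame F",R.T@s['ft_force']);d=s['ee_pos'][:2]-C;print(np.hypot(*d),np.degrees(np.arctan2(d[1],d[0])))
E
```

```text
[0.51243034 0.22972945 0.10259428] [1.53105555 5.63711079 2.82632533] 0.2391593007866993
tool-frame F [ 0.61345323  5.81203022 -2.82014963]
0.04793114857795361 -80.47646981881455
```

Call:
carry_out(
  gripper=[-0.8, -0.8, -0.8, -0.8, -0.8, -0.8, -0.8, -0.8, -0.8, -0.8],
  xyz=[
    [4, -2, 0],
    [14, -5, 0],
    [24, -6, 0],
    [34, -5, 0],
    [44, -3, 0],
    [53, 2, 0],
    [61, 8, 0],
    [67, 16, 0],
    [71, 25, 0],
    [72, 30, 0],
  ],
  delta_rot=[
    [0, 0, 0],
    [0, 0, 0],
    [0, 0, 0],
    [0, 0, 0],
    [0, 0, 0],
    [0, 0, 0],
    [0, 0, 0],
    [0, 0, 0],
    [0, 0, 0],
    [0, 0, 0],
  ],
)

```text
time_s: 6.25
ee_pos: [0.4561, 0.2837, 0.1025]
tcp_rot: [-0.0, 0.184, 0.983, -0.001]
ft_force: [-2.1, -2.7, 10.8]
gripper_width: 0.236
```

```bash
python3 - <<'E'
from h import *
s=ctrl.observe();print(s['ee_pos'],s['ft_force'],s['gripper_width'])
R=toolR();C=np.array([.5045,.277]);print("tool-frame F",R.T@s['ft_force']);d=s['ee_pos'][:2]-C;print(np.hypot(*d),np.degrees(np.arctan2(d[1],d[0])))
for n in("top","scene"):
    p,d=get_image(n);cv2.imwrite(f"pics/{n}3.png",p[:,:,::-1])
p=cv2.imread("pics/top3.png");cv2.imwrite("pics/top3z.png",cv2.resize(p[145:345,80:260],None,fx=2.8,fy=2.8,interpolation=cv2.INTER_CUBIC))
p=cv2.imread("pics/scene3.png");cv2.imwrite("pics/scene3z.png",cv2.resize(p[260:480,330:520],None,fx=2.7,fy=2.7,interpolation=cv2.INTER_CUBIC))
E
```

```text
[0.45614607 0.2836981  0.10245896] [-2.07847923 -2.733829   10.77533031] 0.23606753679326384
tool-frame F [  0.95082395  -3.31722118 -10.77003332]
0.04881564308598396 172.11344458744693
```

View pics/top3z.png

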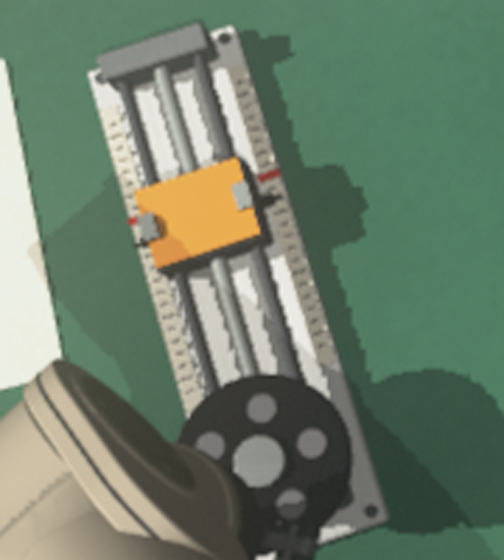

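View pics/scene3z.png

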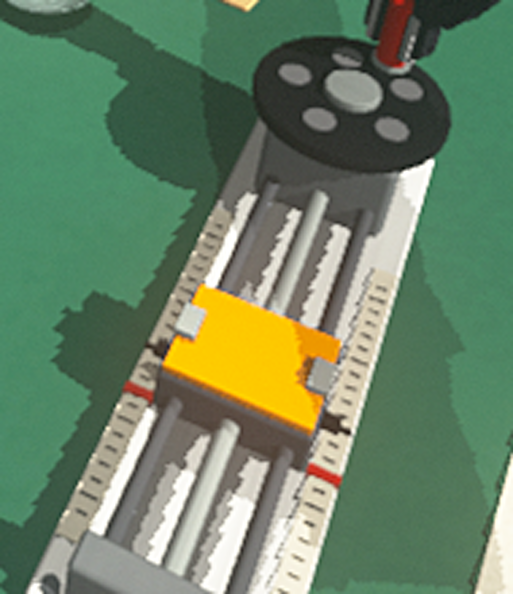

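Call:
carry_out(
  gripper=[-0.8, -0.8, -0.8, -0.8, -0.8, -0.8, -0.8, -0.8, -0.8, -0.8],
  xyz=[
    [1, 5, 0],
    [1, 15, 0],
    [-1, 25, 0],
    [-5, 34, 0],
    [-10, 42, 0],
    [-18, 49, 0],
    [-26, 55, 0],
    [-31, 57, 0],
    [-31, 57, 0],
    [-31, 57, 0],
  ],
  delta_rot=[
    [0, 0, 0],
    [0, 0, 0],
    [0, 0, 0],
    [0, 0, 0],
    [0, 0, 0],
    [0, 0, 0],
    [0, 0, 0],
    [0, 0, 0],
    [0, 0, 0],
    [0, 0, 0],
  ],
)

```text
time_s: 7.35
ee_pos: [0.5067, 0.325, 0.1025]
tcp_rot: [0.0, 0.185, 0.983, -0.0]
ft_force: [2.3, -0.8, 7.5]
gripper_width: 0.241
```

```bash
python3 - <<'E'
from h import *
s=ctrl.observe();print(s['ee_pos'],s['ft_force'],s['gripper_width'])
R=toolR();C=np.array([.5045,.277]);print("tool-frame F",R.T@s['ft_force']);d=s['ee_pos'][:2]-C;print(np.hypot(*d),np.degrees(np.arctan2(d[1],d[0])))
for n in("top","scene"):
    p,d=get_image(n);cv2.imwrite(f"pics/{n}4.png",p[:,:,::-1])
p=cv2.imread("pics/top4.png");cv2.imwrite("pics/top4z.png",cv2.resize(p[180:250,110:200],None,fx=8,fy=8,interpolation=cv2.INTER_CUBIC))
p=cv2.imread("pics/scene4.png");cv2.imwrite("pics/scene4z.png",cv2.resize(p[360:470,360:480],None,fx=5,fy=5,interpolation=cv2.INTER_CUBIC))
E
```

```text
[0.50668505 0.32503311 0.10254376] [ 2.26024393 -0.80894109  7.46370301] 0.2407290807023596
tool-frame F [-2.40583663  0.0619772  -7.46177323]
0.04808278593208845 87.39538746957172
```

View pics/top4z.png

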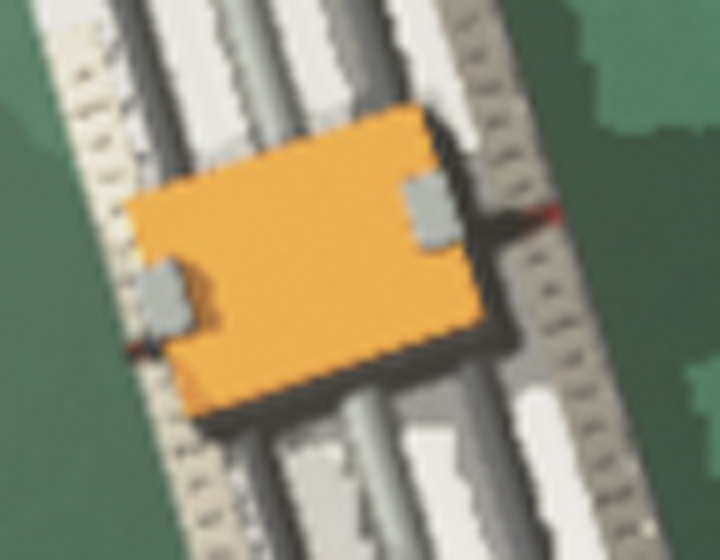

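View pics/scene4z.png

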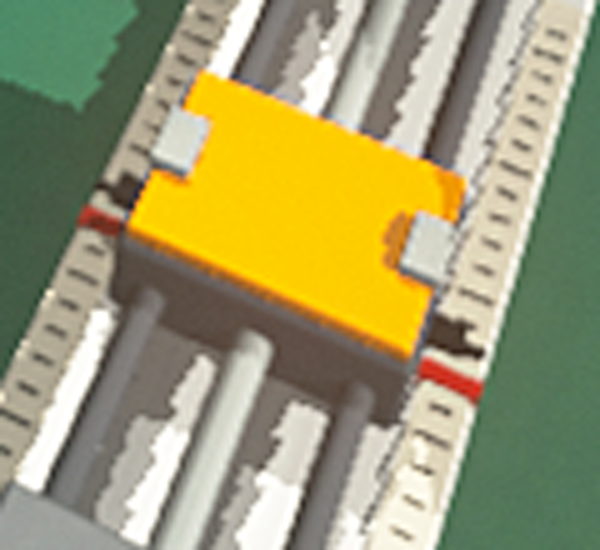

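```bash
python3 - <<'E'
from h import *
from scipy.optimize import brentq
ct,cs=get_calibration("top"),get_calibration("scene")
R=np.array([.7302,.2625]);L=np.array([.7125,.3647]);ey=(L-R)/np.linalg.norm(L-R);ex=np.array([ey[1],-ey[0]]);print(ex)
o=np.array([.5045,.2765])
def fx(c,uv,z):return (ray(c,uv,z)[:2]-o)@ex*1000
def both(a,b):
    z=brentq(lambda z:fx(ct,a,z)-fx(cs,b,z),-.05,.1);return round(z*1000,1),round(fx(ct,a,z),1)
T=lambda x,y:((x+.5)/8-.5+110,(y+.5)/8-.5+180); S=lambda x,y:((x+.5)/5-.5+360,(y+.5)/5-.5+360)
print("markR",both((176.2,207),(380.9,404.5)),"markL",both((129.2,222.8),(449.5,435.4)))
for nm,a,b in(("pR",T(515,223),S(120,190)),("pL",T(145,351),S(455,336))):
    print(nm,both(a,b),[(z,round(fx(ct,a,z/1000),1),round(fx(cs,b,z/1000),1)) for z in(20,25,30,35)])
for nm,a,b in(("mR",(176.2,207),(380.9,404.5)),("mL",(129.2,222.8),(449.5,435.4))):
    print(nm,[(z,round(fx(ct,a,z/1000),1),round(fx(cs,b,z/1000),1)) for z in(15,20,25)])
E
```

```text
[0.98533181 0.17064944]
markR (21.1, np.float64(220.2)) markL (21.0, np.float64(220.0))
pR (33.9, np.float64(216.4)) [(20, np.float64(221.3), np.float64(206.1)), (25, np.float64(219.5), np.float64(209.8)), (30, np.float64(217.8), np.float64(213.5)), (35, np.float64(216.1), np.float64(217.3))]
pL (33.6, np.float64(215.3)) [(20, np.float64(220.0), np.float64(205.2)), (25, np.float64(218.3), np.float64(208.9)), (30, np.float64(216.6), np.float64(212.7)), (35, np.float64(214.9), np.float64(216.4))]
mR [(15, np.float64(222.3), np.float64(215.8)), (20, np.float64(220.6), np.float64(219.4)), (25, np.float64(218.8), np.float64(223.0))]
mL [(15, np.float64(222.0), np.float64(215.6)), (20, np.float64(220.3), np.float64(219.2)), (25, np.float64(218.6), np.float64(222.9))]
```

Call:
carry_out(
  gripper=[-0.8, -0.8, -0.8, -0.8, -0.8, -0.8, -0.8, -0.8, -0.8, -0.8],
  xyz=[
    [-3, 1, 0],
    [-8, 2, 0],
    [-12, 2.5, 0],
    [-15, 2.5, 0],
    [-15.8, 2.5, 0],
    [-15.8, 2.5, 0],
    [-15.8, 2.5, 0],
    [-15.8, 2.5, 0],
    [-15.8, 2.5, 0],
    [-15.8, 2.5, 0],
  ],
  delta_rot=[
    [0, 0, 0],
    [0, 0, 0],
    [0, 0, 0],
    [0, 0, 0],
    [0, 0, 0],
    [0, 0, 0],
    [0, 0, 0],
    [0, 0, 0],
    [0, 0, 0],
    [0, 0, 0],
  ],
)

```text
time_s: 8.45
ee_pos: [0.5213, 0.3218, 0.1025]
tcp_rot: [-0.0, 0.184, 0.983, -0.001]
ft_force: [-1.0, -1.2, 9.8]
gripper_width: 0.24
```

```bash
python3 - <<'E'
from h import *
s=ctrl.observe();print(s['ee_pos'],s['ft_force'],s['gripper_width'])
R=toolR();C=np.array([.5045,.277]);print("tool-frame F",R.T@s['ft_force']);d=s['ee_pos'][:2]-C;print(np.hypot(*d),np.degrees(np.arctan2(d[1],d[0])))
for n in("top","scene"):
    p,d=get_image(n);cv2.imwrite(f"pics/{n}5.png",p[:,:,::-1])
p=cv2.imread("pics/top5.png");cv2.imwrite("pics/top5z.png",cv2.resize(p[180:250,110:200],None,fx=8,fy=8,interpolation=cv2.INTER_CUBIC))
p=cv2.imread("pics/scene5.png");cv2.imwrite("pics/scene5z.png",cv2.resize(p[360:470,360:480],None,fx=5,fy=5,interpolation=cv2.INTER_CUBIC))
E
```

```text
[0.52129809 0.32178322 0.10253592] [-1.00684307 -1.19736869  9.77717099] 0.239680667372564
tool-frame F [ 0.51044781 -1.49512885 -9.77468823]
0.0478300350129347 69.43903883888655
```

View pics/top5z.png

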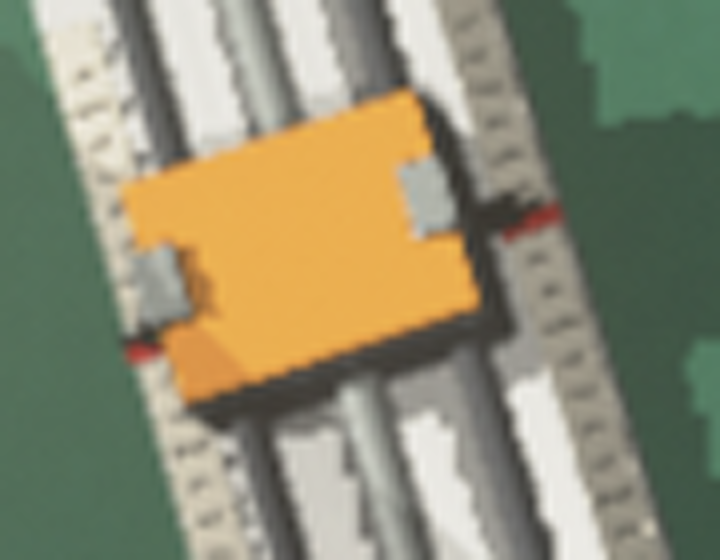

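View pics/scene5z.png

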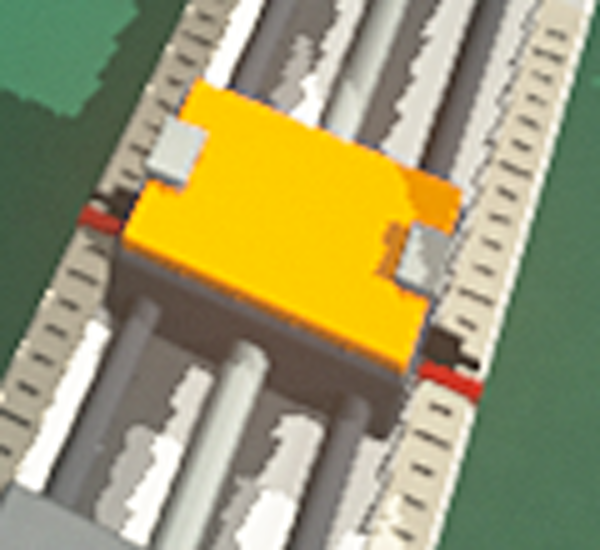

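```bash
python3 - <<'E'
from h import *
from scipy.optimize import brentq
ct,cs=get_calibration("top"),get_calibration("scene")
ex=np.array([.98533,.17065]);o=np.array([.5045,.2765])
def fx(c,uv,z):return (ray(c,uv,z)[:2]-o)@ex*1000
def both(a,b):
    z=brentq(lambda z:fx(ct,a,z)-fx(cs,b,z),-.05,.1);return round(z*1000,1),round(fx(ct,a,z),1)
T=lambda x,y:((x+.5)/8-.5+110,(y+.5)/8-.5+180); S=lambda x,y:((x+.5)/5-.5+360,(y+.5)/5-.5+360)
for nm,a,b in(("pR",T(505,212),S(116,203)),("pL",T(143,338),S(452,350))):print(nm,both(a,b))
cw=get_calibration("wrist");s=ctrl.observe();cc=-cw['R'].T@cw['t'];print("cam rel tcp tool",toolR().T@(cc-s['ee_pos']),"optical axis world",cw['R'][2])
E
```

```text
pR (33.0, np.float64(220.6))
pL (32.6, np.float64(219.3))
cam rel tcp tool [ 7.18394371e-02 -8.42642097e-06 -1.43712378e-01] optical axis world [ 0.26432821 -0.10440523 -0.9587649 ]
```

Call:
carry_out(
  gripper=[-0.4, 0, 0.4, 0.8, 1, 1, 1, 1, 1, 1],
  xyz=[
    [0, 0, 0],
    [0, 0, 0],
    [0, 0, 0],
    [0, 0, 0],
    [0, 0, 0],
    [0, 0, 0],
    [0, 0, 0],
    [0, 0, 0],
    [0, 0, -5],
    [0, 0, -15],
  ],
  delta_rot=[
    [0, 0, 0],
    [0, 0, 0],
    [0, 0, 0],
    [0, 0, 0],
    [0, 0, 0],
    [0, 0, 0],
    [0, 0, 0],
    [0, 0, 0],
    [0, 0, 0],
    [0, 0, 0],
  ],
)

```text
time_s: 9.55
ee_pos: [0.5216, 0.322, 0.1172]
tcp_rot: [-0.0, 0.184, 0.983, -0.0]
ft_force: [-0.2, -0.3, -0.8]
gripper_width: 0.998
```

Call:
carry_out(
  gripper=[1, 1, 1, 1, 1, 1, 1, 1, 1, 1],
  xyz=[
    [0, 0, -25],
    [0, 0, -60],
    [0, 0, -95],
    [-20, 4, -120],
    [-55, 11, -125],
    [-95, 18, -125],
    [-135, 26, -125],
    [-170, 33, -125],
    [-195, 38, -125],
    [-205, 40, -125],
  ],
  delta_rot=[
    [0, 0, 0],
    [0, 0, 0],
    [0, 0, 0],
    [0, 0, 0],
    [0, 0, 0],
    [0, 0, 0],
    [0, 0, 0],
    [0, 0, 0],
    [0, 0, 0],
    [0, 0, 0],
  ],
)

```text
time_s: 10.55
ee_pos: [0.7296, 0.2835, 0.2421]
tcp_rot: [0.0, 0.185, 0.983, -0.001]
ft_force: [0.3, -0.9, 0.0]
gripper_width: 1.003
```

Call:
carry_out(
  gripper=[1, 1, 1, 1, 1, 1, 1, 1, 1, 1],
  xyz=[
    [0, 0, 0],
    [0, 0, 0],
    [0, 0, 0],
    [0, 0, 0],
    [0, 0, 0],
    [0, 0, 0],
    [0, 0, 0],
    [0, 0, 0],
    [0, 0, 0],
    [0, 0, 0],
  ],
  delta_rot=[
    [0, 0, 0],
    [0, 0, 0],
    [0, 0, 0],
    [0, 0, 0],
    [0, 0, 0],
    [0, 0, 0],
    [0, 0, 0],
    [0, 0, 0],
    [0, 0, 0],
    [0, 0, 0],
  ],
)

```text
time_s: 11.55
ee_pos: [0.7276, 0.2852, 0.2423]
tcp_rot: [-0.0, 0.184, 0.983, 0.0]
ft_force: [0.2, 0.5, -0.2]
gripper_width: 1.001
```

```bash
python3 - <<'E'
from h import *
c=get_calibration("wrist");p,d=get_image("wrist");cv2.imwrite("pics/w6.png",p[:,:,::-1]);np.savez("w6c.npz",**c);print(ctrl.observe()['time_s'],ctrl.observe()['ee_pos'])
E
```

```text
11.6 [0.7276077  0.28523151 0.24228721]
```

View pics/w6.png

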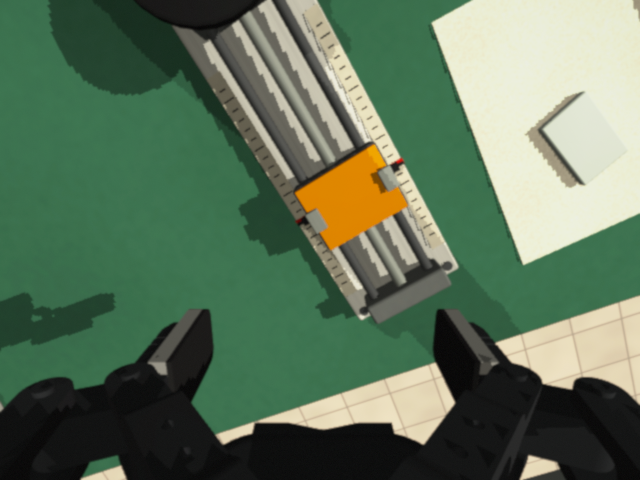

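```bash
python3 - <<'E'
from h import *
c=dict(np.load("w6c.npz"));c['vfov']=float(c['vfov']);p=cv2.imread("pics/w6.png")
cv2.imwrite("pics/w6a.png",np.hstack([cv2.resize(p[y:y+40,x:x+40],None,fx=10,fy=10,interpolation=cv2.INTER_CUBIC) for x,y in((285,202),(375,145))]))
ex=np.array([.98533,.17065]);ey=np.array([-.17065,.98533]);o=np.array([.5045,.2765])
# expected pixel of mark edges (217,223 @z=.021) and pointer 220@z=.033
for yy in(-.052,.052):
    for x,z in((.217,.021),(.223,.021),(.220,.033)):
        print(yy,x,z,proj(c,np.r_[o+x*ex+yy*ey,z]).round(1))
E
```

```text
-0.052 0.217 0.021 [301.1 217.6]
-0.052 0.223 0.021 [304.3 222.6]
-0.052 0.22 0.033 [302.  222.9]
0.052 0.217 0.021 [393.9 162.2]
0.052 0.223 0.021 [396.8 167.7]
0.052 0.22 0.033 [397.8 166. ]
```

View pics/w6a.png

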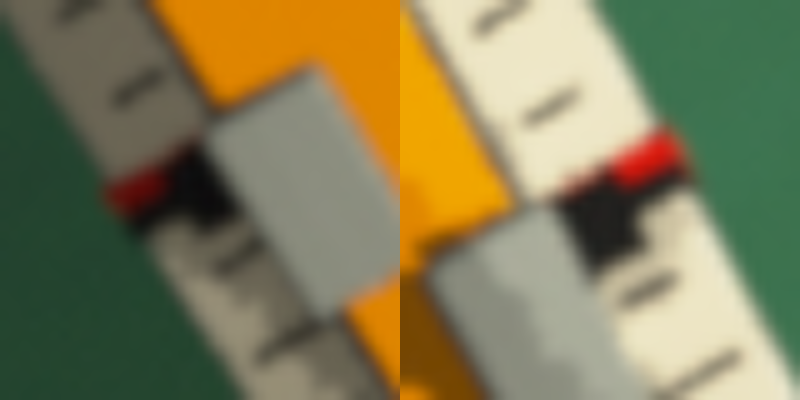

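```bash
python3 - <<'E'
from h import *
s=ctrl.observe();print(s['time_s'],np.abs(s['dq']).max(),s['ft_force']);print(ctrl.sign_off())
E
```

```text
11.6 0.0019917181487257786 [ 0.8231474   0.20699382 -0.67136999]
the job is handed in; nothing more can be done
None
```

I gripped the knob on the amber slide's handwheel and cranked it clockwise about 415°. I then let go, lifted clear and handed the job in at 11.6 s, with the arm at rest and touching nothing.

**Before release:** triangulating from the top and scene cameras put the pointer at 220.6 mm on one scale and 219.3 mm on the other. The red marks measured 220.0–220.2 mm.

**After release:** the wrist view from above showed both pointers on their red marks. They sat about 2 px off the mark centres, which is the parallax expected when they are aligned. I judge the error at about 1 mm or less; pointer shadows make it hard to be more exact.

The wrist force stayed around 12 N or less at every reading I took, and no check failed or disagreed. I never moved near the white slide, but I did not re-measure it at the end.

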